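# Find the spice pot that a mixed-up lid belongs to

## Task

The lids of the three spice pots in the wooden tray were mixed up in the wash; take the one standing by itself at the front of the worktop and find its pot by feel: try it on the narrowest pot first and work up one pot at a time with a light touch, never forcing it (a lid that is a little off centre also sticks on the rim, so feel about before you decide). Leave it level and fully down on the ledge inside its own pot (in a wider one the plug would slip past the ledge, which must not happen), and leave the other two lids, the jars and the mill alone.

Things in the scene. Friction and masses are not known exactly. Their poses are not given: they have to be found in the camera images.
- lid_a: one of three beech lids, alike from above: cap disc 62 mm across, 6 thick; on it a straight round knob 22 mm across, 26 tall; under it a plug 14 mm deep with 2 mm chamfered foot, 42, 48 or 54 mm across (which lid has which is unknown). 40 to 90 g. Origin: centre of the plug's underside, z up; cap from z = 14 to 20 mm, knob top at 46 mm
- lid_b: another lid, same words as lid_a. All three stand on their plugs on the worktop, clear of the pots; the plug width is not told by the name
- lid_c: another lid, same words as lid_a. The lid to be matched is whichever stands alone at the front (x below 0.51); the other two stand side by side at the back (x above 0.57)
- tray: low dark wooden tray, 90 x 272 x 30 mm, fixed to the worktop; origin: centre of its underside; the three pots stand along its y axis, 84 mm apart, narrowest at -y, widest at +y. A cork liner under the pots gives up to 1.5 mm when they are pressed down (8 N a mm), then is hard
- pot_narrow: the smallest pot (see point mouth_narrow), origin: centre of its underside, 8 mm above the worktop
- pot_middle: the middle pot (see point mouth_middle), origin: centre of its underside, 8 mm above the worktop
- pot_wide: the largest pot (see point mouth_wide), origin: centre of its underside, 8 mm above the worktop
- mouth_narrow (a point): centre of the mouth, in the rim plane, z up, of the smallest of three grey stoneware pots, fast in the tray: outside 57 mm across, 58 tall, flat rim; bore 43.6 mm for 11 mm down to a ledge all round, below that 39.0 mm. Its own lid's plug (42 mm) sits on the ledge, origin 11 mm below this point, cap 3 mm clear of the rim; a narrower plug slips past the ledge until its cap hits the rim
- mouth_middle (a point): centre of the mouth, in the rim plane, z up, of the middle one of three grey stoneware pots, fast in the tray: outside 63 mm across, 66 tall, flat rim; bore 49.6 mm for 11 mm down to a ledge all round, below that 45.0 mm. Its own lid's plug (48 mm) sits on the ledge, origin 11 mm below this point, cap 3 mm clear of the rim; a narrower plug slips past the ledge until its cap hits the rim
- mouth_wide (a point): centre of the mouth, in the rim plane, z up, of the largest of three grey stoneware pots, fast in the tray: outside 69 mm across, 74 tall, flat rim; bore 55.6 mm for 11 mm down to a ledge all round, below that 51.0 mm. Its own lid's plug (54 mm) sits on the ledge, origin 11 mm below this point, cap 3 mm clear of the rim; a narrower plug slips past the ledge until its cap hits the rim
- spice_jar_1: bystander: spice jar, 42 mm across, 96 mm tall, at the left; origin: centre of its underside
- mill_2: bystander: small salt mill, 44 mm across, 90 mm tall, at the left; origin: centre of its underside
- spice_jar_5: bystander: spice jar, 42 mm across, 96 mm tall, at the right; origin: centre of its underside

How it is judged:
By the outcome, as a careful person would: the job done as asked, in the order asked, and still so for the second after the job is handed in, with the robot touching nothing.
It also fails if it takes over 72 s, if anything falls off the work surface, if the arm or the gripper's body presses on something with over 40 N, if the wrist force passes 120 N, or if a joint passes its speed limit or range.

## Robot

A 6-joint arm with a two-finger parallel gripper is mounted at the origin on a cart in front of the work surface, level with it; the furniture and walls round the work are solid. World frame = base frame: x ahead of the robot, y to its left, z up, the work surface at z = 0. Lengths are in m, angles in rad, forces in N, time in s.
With the tool pointing down it reaches from about 0.275 to 0.85 m from the base axis. Payload 19 kg.
Tool frame: the origin (TCP) lies on the centre line of the jaws, within the pads' length; the fingertips stand 17 mm ahead of it and the grasp point (between the pads) lies 2 mm behind it; z points along the fingers, y is the line along which they close (so a half turn about z gives the same grasp; the last joint's range is limited). The gripper opens to 85 mm and grips with 20 to 120 N. Pads are 22 mm wide; open, the fingers measure 114 mm over their backs; the gripper's body (76 mm by 85 mm) begins 54 mm behind the grasp point. The pads swing forward as they close: fully open they stand 13 mm farther back than shut.
Start: joints at [-1.244, 0.15, 1.437, -0, 1.554, -0.134], TCP at [0.256, -0.515, 0.217] pointing down, gripper open.
Joint ranges: [-2.8, 2.8], [-0.68, 2.1], [0.12, 2.68], [-1.39, 4.53], [0.16, 2.79], [-2.81, 2.81]. Speed limits (rad/s): [1.89, 1.89, 2.22, 3.01, 3.01, 3.01].

## Interface

Orientations are given as a unit quaternion [x, y, z, w].
In Python, from rig import * gives the robot as it stands. The module is installed in compiled form; this text tells all that it offers. Calls block until the motion is done:
- goto(position, orientation): joint-space move of the TCP to a pose.
- line_to(position, ori=None, speed=0.15, f_stop=None): straight line of the TCP; ori=None keeps the orientation; speed is the mean speed in m/s. With f_stop (N) it stops when the force on the tool has changed by that much, and returns True; else False.
- move_j(angles): joint-space move.
- command_gripper(opening, force=None): finger opening in m; force is the grip in N (None keeps the last); returns when the fingers have stopped.
- dwell(seconds).
- solve_ik(position, orientation): joint angles nearest the present ones, or None.
- observe(): the state.
- camera(name): name is "side" or "top"; returns a dict with "color" (400x640x3 uint8, blue, green, red), "K" (3x3 intrinsics, pixels), "R" (3x3) and "t" (3): a world point X has camera coordinates R X + t. Camera axes: x right, y down, z forward; pixel columns grow to the right and rows downward; lengths in m; the calibration is good to about 2 mm. A picture is of the moment at which its call begins. There is no depth.
A pose or a line that the arm cannot do raises Unreachable and nothing moves.
- hand_in(): hands the job in; it is judged then, once.
The state is a dict: "clock": time; "joint_positions": joint angles; "joint_velocities": joint speeds; "tau": joint torques, N m; "position": TCP position; "ee_rot": TCP orientation; "force": force on the tool from outside, world axes, zero at the start; "wrist_torque": the same for the moment, N m; "gripper_width": finger opening in m; "finger_force": force on a finger pad.
Only numpy, scipy, OpenCV 4.12 (cv2) and the standard library are available. Lean on these libraries where they do the work, as an engineer would, in place of code of your own. Each camera call takes 0.05 s, during which the arm holds its last target. There are 200 camera calls.

## Working session

There is one attempt and no reset: what is moved stays moved. The work goes in short steps, each a Python script; the robot and the scene stay as the last script left them, time stands still between calls to the robot, and variables do not carry over. Pictures are saved under pics/ and viewed, at most 10 in all, crops included, and the job is handed in when it is done.

```bash
mkdir -p pics; python3 - <<'E'
from rig import *
import cv2,numpy as np
for n in("top","side"):
    c=camera(n);cv2.imwrite(f"pics/{n}0.png",c["color"]);print(n,c["K"].tolist(),c["R"].round(4).tolist(),c["t"].round(4).tolist())
s=observe();print(s["clock"],s["ee_rot"],s["force"],s["position"])
E
```

```text
top [[383.8067647962353, 0.0, 314.05397653023164], [0.0, 383.8067647962353, 203.4657567953604], [0.0, 0.0, 1.0]] [[-0.0266, -0.9995, 0.0169], [-0.9959, 0.025, -0.087], [0.0865, -0.0191, -0.9961]] [0.0044, 0.5193, 1.0922]
side [[465.53042799593777, 0.0, 314.4949656223229], [0.0, 465.53042799593777, 197.2371009340112], [0.0, 0.0, 1.0]] [[0.9363, -0.3507, 0.0184], [-0.2323, -0.6577, -0.7166], [0.2634, 0.6667, -0.6973]] [-0.5062, 0.181, 1.5226]
0.1 [ 9.73574419e-01  2.28369383e-01 -5.87460783e-05 -5.22669853e-04] [ 1.39345246  0.20900251 -0.11239123] [ 0.25558101 -0.51481706  0.2165845 ]
```

View pics/top0.png

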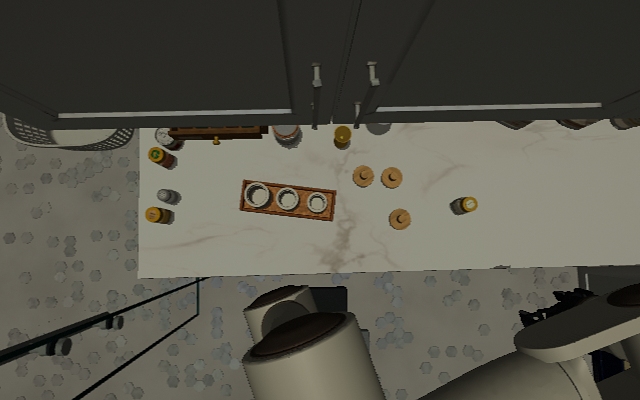

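View pics/side0.png

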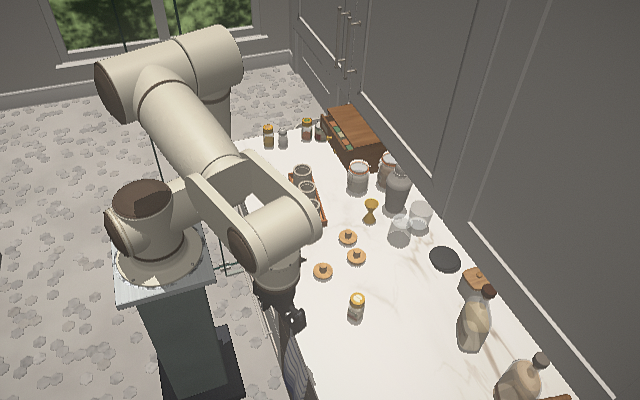

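Top view: the front lid is at about (400,218), the back lids at (363,176) and (391,177). The pots run wide (257,196), middle (287,199), narrow (317,203). In the side view the front lid is at (322,271) and the pots are partly hidden by the arm.

```bash
cat > h.py <<'E'
import cv2,numpy as np
def ray(c,px,z):
    R,t=c["R"],c["t"];o=-R.T@t
    d=R.T@np.linalg.inv(c["K"])@np.array([px[0],px[1],1.]);return o+d*(z-o[2])/d[2]
def proj(c,X):
    p=c["K"]@(c["R"]@np.array(X)+c["t"]);return p[:2]/p[2]
E
python3 - <<'E'
from rig import *
from h import *
c=camera("top");im=c["color"]
a=cv2.resize(im[170:240,230:430],None,fx=4,fy=4,interpolation=cv2.INTER_CUBIC)
s=camera("side");b=cv2.resize(s["color"][225:295,285:405],None,fx=4,fy=4,interpolation=cv2.INTER_CUBIC)
out=np.zeros((560,800,3),np.uint8);out[:280]=a;out[280:,:480]=b;cv2.imwrite("pics/crop.png",out)
hsv=cv2.cvtColor(im,cv2.COLOR_BGR2HSV)
for p in[(400,225),(400,218),(363,181),(330,213),(257,187),(317,195),(345,205)]:print(p,hsv[p[1],p[0]],end=' ')
for nm,cc,roi in(("top",c,(345,160,70,75)),("side",s,(305,225,70,60))):
    x,y,w,h=roi;H=cv2.cvtColor(cc["color"],cv2.COLOR_BGR2HSV)[y:y+h,x:x+w]
    m=((H[...,0]<25)&(H[...,1]>75)&(H[...,2]>60)).astype(np.uint8)
    n,l,st,ce=cv2.connectedComponentsWithStats(m)
    for i in range(1,n):
        if st[i,4]>80:
            q=ce[i]+[x,y];print(nm,st[i],q,ray(cc,q,.02).round(4))
# tray
H=hsv[165:235,230:345];m=((H[...,0]<25)&(H[...,1]>75)).astype(np.uint8)
cs=max(cv2.findContours(m,cv2.RETR_EXTERNAL,cv2.CHAIN_APPROX_NONE)[0],key=cv2.contourArea)
bx=cv2.boxPoints(cv2.minAreaRect(cs))+[230,165];print([ray(c,q,.03).round(4).tolist() for q in bx])
for nm,p,z in(("w",(257,196),.082),("m",(287,199),.074),("n",(317,203),.066)):print(nm,ray(c,p,z))
E
```

```text
(400, 225) [ 18 155 132] (400, 218) [ 18 155 135] (363, 181) [ 18 153 128] (330, 213) [ 14 185  51] (257, 187) [23 66 31] (317, 195) [ 27  38 122] (345, 205) [ 24  34 142] top [  8   6  21  21 339] [362.92035398 175.56637168] [ 0.5981 -0.1547  0.02  ]
top [ 36   7  22  21 343] [391.58309038 177.01166181] [ 0.5918 -0.239   0.02  ]
top [ 44  49  22  21 352] [399.59659091 218.92613636] [ 0.4681 -0.2569  0.02  ]
side [ 34   4  18  15 182] [347.39010989 236.52747253] [ 0.5987 -0.1583  0.02  ]
side [ 42  23  19  17 205] [356.02926829 255.8       ] [ 0.5923 -0.2431  0.02  ]
side [  8  38  20  16 222] [322.34234234 270.48198198] [ 0.4687 -0.2609  0.02  ]
[[0.5052, 0.2078, 0.03], [0.5941, 0.1967, 0.03], [0.556, -0.0725, 0.03], [0.4672, -0.0594, 0.03]]
w [0.53863838 0.14829057 0.082     ]
m [0.52911313 0.06657136 0.074     ]
n [ 0.51661492 -0.01642865  0.066     ]
```

View pics/crop.png

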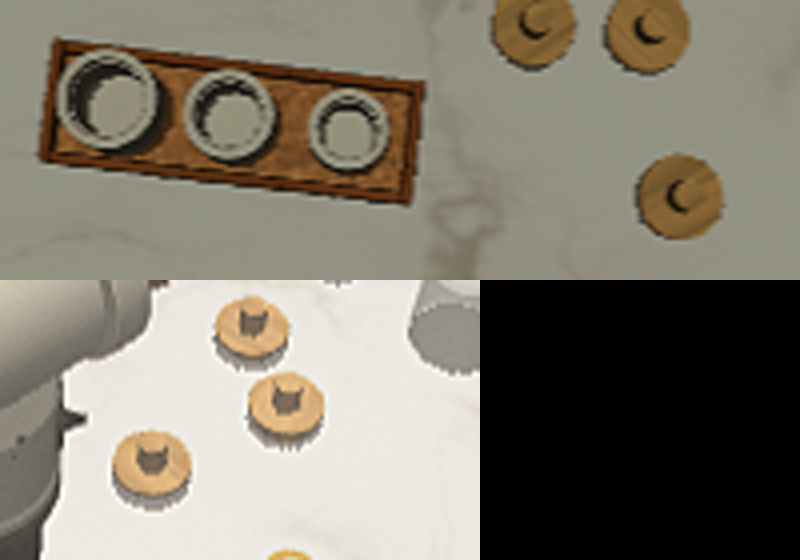

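Crop: all three pots and lids are clear. The tray box measures 272 × 90 mm as specified, so the tray fit holds. The lid sits at about (0.468,-0.258). I'll pick it with two crossed grips so it is centred in the jaws, and refine the rims from the saved top picture.

```bash
cat >> h.py <<'E'
def down(a): return [np.cos(a/2),np.sin(a/2),0,0]
E
python3 - <<'E'
from rig import *
from h import *
c=camera("top");im=cv2.imread("pics/top0.png");k=8
# rims: smooth upscaled, low saturation bright inside tray, outer contour -> ellipse
for n,p,z,D in(("w",(257,195),.082,.069),("m",(287,198),.074,.063),("n",(317,202),.066,.057)):
    x0,y0=p[0]-16,p[1]-16
    H=cv2.cvtColor(cv2.resize(im[y0:y0+33,x0:x0+33],None,fx=k,fy=k,interpolation=cv2.INTER_LINEAR),cv2.COLOR_BGR2HSV)
    m=((H[...,1]<75)&(H[...,2]>75)).astype(np.uint8)
    cen=np.array([16.5*k]*2);best=None
    g=np.indices(m.shape)[::-1];m[np.hypot(g[0]-cen[0],g[1]-cen[1])>15*k]=0
    cs=max(cv2.findContours(m,cv2.RETR_EXTERNAL,cv2.CHAIN_APPROX_NONE)[0],key=lambda q:cv2.boundingRect(q)[2])
    e=cv2.fitEllipse(cv2.convexHull(cs));q=(np.array(e[0])+.5)/k-.5+[x0,y0]
    print(n,q,np.array(e[1])/k,"exp",D*383.8/(1.06-z),ray(c,q,z).round(4))
P=np.array([.468,-.258])
goto([*P,.15],down(0));command_gripper(.05,20)
line_to([*P,.042],speed=.12);command_gripper(0,20);s=observe();print(s["gripper_width"],s["position"])
command_gripper(.045);line_to([*P,.07],speed=.15);goto([*P,.07],down(np.pi/2))
line_to([*P,.042],speed=.1);command_gripper(0,35);s=observe();print(s["gripper_width"],s["position"],s["force"],s["finger_force"])
line_to([*P,.16],speed=.15);s=observe();print(s["clock"],s["gripper_width"],s["force"],s["position"])
b=camera("side")["color"];cv2.imwrite("pics/s1.png",b)
E
```

```text
w [256.12403584 194.20018291] [24.51887512 25.70291519] exp 27.077914110429447 [0.5437 0.1506 0.082 ]
m [286.809412   198.08452988] [22.64612961 22.69898224] exp 24.522718052738334 [0.5317 0.067  0.074 ]
n [316.57397652 201.84475136] [20.23445702 20.55942917] exp 22.008651911468814 [ 0.5199 -0.0153  0.066 ]
2.2617143457843712e-05 [ 0.46801441 -0.2579988   0.04205761]
6.373203728854005e-05 [ 0.46803748 -0.25803855  0.04213073] [-0.62708084  0.24853324 -0.03912937] 0.0
7.7167 -7.328685999285139e-05 [ 0.4573303  -0.06440829 -0.52913081] [ 0.46766566 -0.25776067  0.15899549]
```

View pics/s1.png

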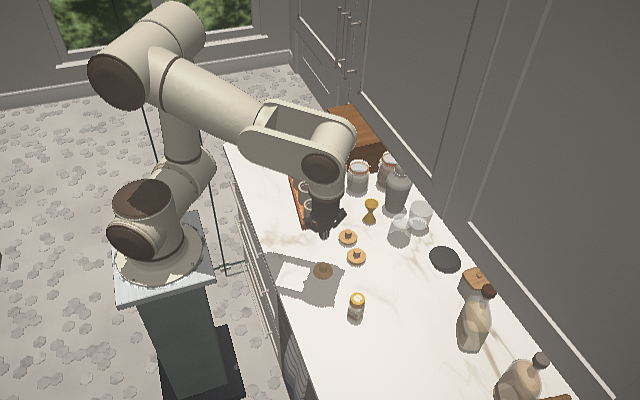

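The gripper closed on nothing: width is 0, and the lid is still at about (322,270) in the side view. I'll measure where the lid and fingers really are.

```bash
python3 - <<'E'
from rig import *
from h import *
s=camera("side");im=s["color"];st=observe()
print(st["position"],"tip proj",proj(s,st["position"]-[0,0,.017]),"knob top proj",proj(s,[.468,-.258,.046]),proj(s,[.468,-.258,.02]))
t=camera("top");print("top tip",proj(t,st["position"]-[0,0,.017]))
H=cv2.cvtColor(im,cv2.COLOR_BGR2HSV)[250:290,295:350];m=((H[...,0]<25)&(H[...,1]>75)&(H[...,2]>50)).astype(np.uint8)
n,l,q,ce=cv2.connectedComponentsWithStats(m)
for i in range(1,n):
    if q[i,4]>50: p=ce[i]+[295,250];print(q[i],p,ray(s,p,.02))
out=np.zeros((560,800,3),np.uint8)
out[:,:420]=cv2.resize(im[180:292,286:370],None,fx=5,fy=5,interpolation=cv2.INTER_CUBIC)
out[:280,430:800]=cv2.resize(t["color"][190:246,360:434],None,fx=5,fy=5)
cv2.imwrite("pics/c2.png",out)
E
```

```text
[ 0.46766008 -0.25776019  0.15892491] tip proj [322.86877436 244.71901349] knob top proj [322.04057887 264.73897323] [321.79428548 269.84187508]
top tip [411.14406049 216.87875597]
[ 18  13  19  16 220] [322.33181818 270.58181818] [ 0.46855058 -0.26123992  0.02      ]
```

View pics/c2.png

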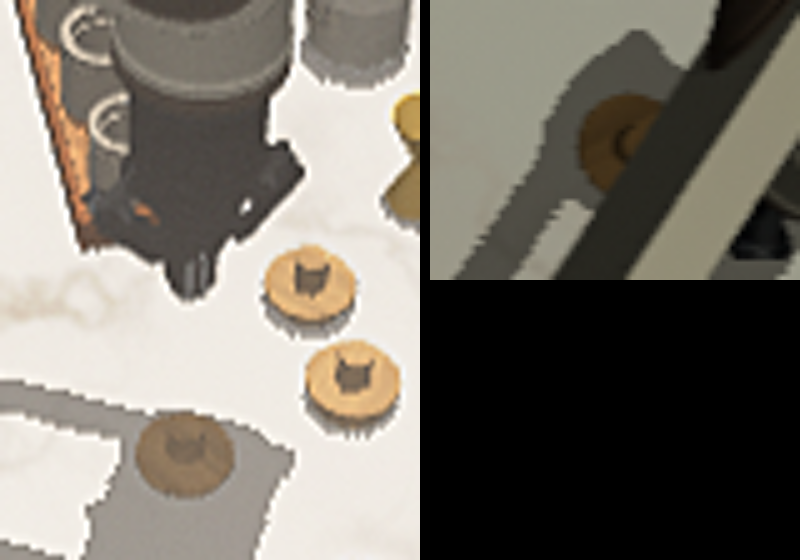

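```bash
python3 - <<'E'
from rig import *
from h import *
P=[.468,-.258]
line_to([*P,.09],speed=.15)
r=line_to([*P,.046],speed=.04,f_stop=2.5);st=observe();print(r,st["position"],st["force"],st["gripper_width"],st["clock"])
s=camera("side");print(proj(s,st["position"]-[0,0,.017]))
out=np.zeros((480,800,3),np.uint8)
out[:,:480]=cv2.resize(s["color"][210:290,286:366],None,fx=6,fy=6,interpolation=cv2.INTER_CUBIC)
line_to([*P,.09],speed=.15);command_gripper(.05)
cv2.imwrite("pics/c3.png",out)
E
```

```text
False [ 0.46813866 -0.25809228  0.04626683] [ 0.48550342 -0.23733904  0.07792324] 6.034257649170163e-05 9.7333
[321.93344155 268.04805801]
```

View pics/c3.png

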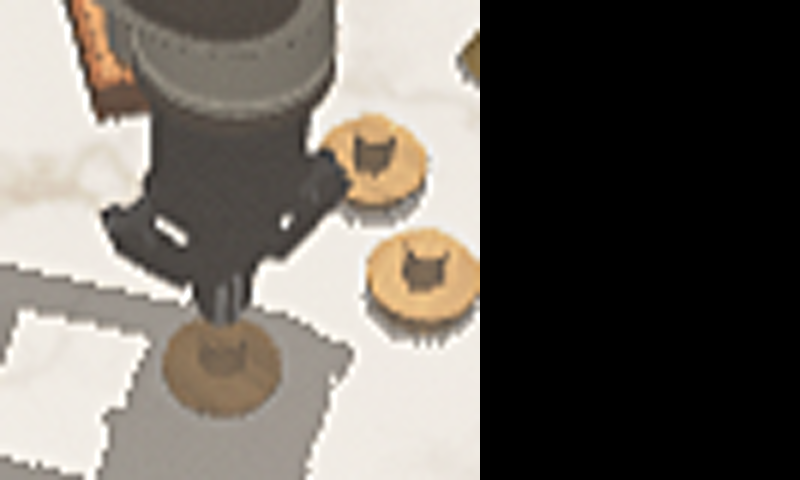

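The fingertips show at about (323.5,263.7), 4 px above where the model puts them. That means they are either higher than stated or displaced sideways. Touching the bare worktop will tell which.

```bash
python3 - <<'E'
from rig import *
from h import *
command_gripper(0);goto([.42,-.35,.09],down(np.pi/2))
line_to([.42,-.35,.03],speed=.15)
r=line_to([.42,-.35,.008],speed=.03,f_stop=3);st=observe();print(r,st["position"],st["force"],st["clock"])
s=camera("side");p=proj(s,st["position"]-[0,0,.017]);print(p)
t=camera("top");print(proj(t,st["position"]-[0,0,.017]))
x,y=p.astype(int)
out=np.zeros((400,800,3),np.uint8)
out[:,:400]=cv2.resize(s["color"][y-40:y+40,x-40:x+40],None,fx=5,fy=5,interpolation=cv2.INTER_CUBIC);cv2.drawMarker(out,(200,200),(0,0,255))
x,y=proj(t,st["position"]-[0,0,.017]).astype(int)
out[:,400:]=cv2.resize(t["color"][y-40:y+40,x-40:x+40],None,fx=5,fy=5);cv2.drawMarker(out,(600,200),(0,0,255))
cv2.imwrite("pics/c4.png",out)
line_to([.42,-.35,.09],speed=.2)
E
```

```text
False [ 0.42004756 -0.35004812  0.0080963 ] [ 0.16609845 -0.60874543 -0.59057857] 13.225
[317.72057742 303.21133088]
[429.10957714 234.67991572]
```

View pics/c4.png

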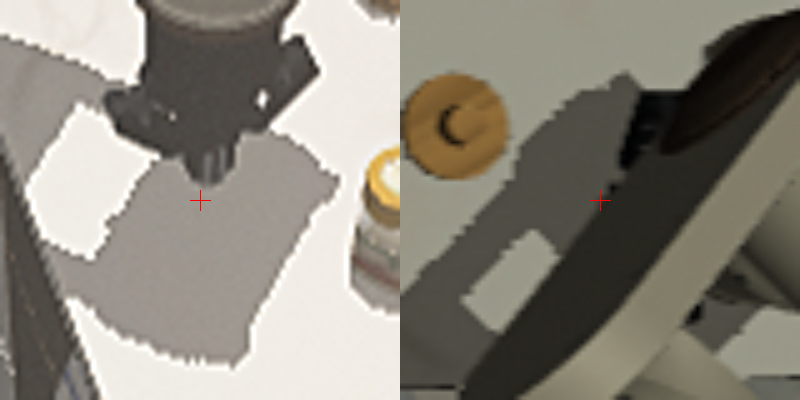

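The fingertips are higher than stated (TCP at 8 mm and no table contact). I'll keep going down gently to calibrate their real length.

```bash
python3 - <<'E'
from rig import *
from h import *
line_to([.42,-.35,.012],speed=.2)
r=line_to([.42,-.35,-.03],speed=.03,f_stop=3);st=observe();print(r,st["position"],st["force"],st["clock"])
line_to([.42,-.35,.06],speed=.2)
E
```

```text
True [ 0.41995826 -0.34990474 -0.01418684] [0.48969305 1.02467592 7.92443043] 15.3083
```

Contact came at TCP z = -14 mm, so the fingertips are 14 mm behind the reported TCP, not 17 mm ahead. The side view agrees once the pad half-width is allowed for. I'll grasp with that corrected, TCP at about 11 mm.

```bash
python3 - <<'E'
from rig import *
from h import *
P=np.array([.468,-.258]);G=.0115
command_gripper(.05,20);goto([*P,.06],down(np.pi/2-.0))
print(line_to([*P,G],speed=.1,f_stop=5));command_gripper(0,20);s=observe();print(s["gripper_width"],s["position"])
assert .018<s["gripper_width"]<.026
command_gripper(.045);line_to([*P,.038],speed=.2);goto([*P,.038],down(0))
print(line_to([*P,G],speed=.1,f_stop=5));command_gripper(0,35);s=observe();print(s["gripper_width"],s["position"],s["force"],s["finger_force"])
line_to([*P,.10],speed=.2);s=observe();print(s["clock"],s["gripper_width"],s["force"],s["position"])
E
```

```text
False
0.020758625081268727 [ 0.46833652 -0.25824628  0.01212431]
False
0.020850225889831642 [ 0.46831666 -0.25824318  0.01213101] [-0.36848068  0.08559494  5.27751872] 34.27899241447449
21.3 0.020332014038656355 [-0.07297341 -0.35311112 -0.089619  ] [ 0.46773934 -0.25783211  0.0994304 ]
```

Gripped (21 mm width). Now probing the narrow pot.

```bash
cat >> h.py <<'E'
L=.0121   # TCP height above lid origin
def probe(R,xy,rim,f=3.0,v=.03):
    """light touch at xy; returns depth of the plug foot below the rim (m), force"""
    top=rim+L+.003
    R.line_to([*xy,top],speed=.1)
    R.line_to([*xy,rim+L-.014],speed=v,f_stop=f)
    s=R.observe();return rim+L-s["position"][2],s
def search(R,c,rim,rings,tmax,f=3.0):
    t0=R.observe()["clock"]
    for r,n in rings:
        for k in range(n):
            o=r*np.array([np.cos(2*np.pi*k/n),np.sin(2*np.pi*k/n)])
            d,s=probe(R,np.array(c)+o,rim,f)
            print((o*1e3).round(1),"depth %.1f"%(d*1e3),s["force"].round(1),s["wrist_torque"].round(2),"xy",s["position"][:2].round(4),"t %.1f"%s["clock"])
            if d>.007: return True
            if s["clock"]-t0>tmax: return False
    return False
E
python3 - <<'E'
import rig
from h import *
c=np.array([.519,-.0152]);rig.goto([*c,.10],down(0));print(rig.observe()["clock"])
print(search(rig,c,.066,[(0,1),(.002,4)],9))
E
```

```text
22.275
[0. 0.] depth 2.7 [ 0.3 -1.7  6.7] [-0.19 -0.16 -0.05] xy [ 0.5197 -0.0156] t 23.0
[2. 0.] depth 2.9 [-0.8 -0.8  6.9] [-0.16 -0.    0.01] xy [ 0.5211 -0.0154] t 23.5
[0. 2.] depth 1.1 [-0.2 -1.   7.3] [-0.08 -0.04 -0.02] xy [ 0.5192 -0.0133] t 24.1
[-2.  0.] depth 1.1 [ 1.3 -0.3  6. ] [ 0.05 -0.16  0.01] xy [ 0.5173 -0.0152] t 24.6
[-0. -2.] depth 2.9 [2.4 0.4 5.1] [ 0.06 -0.23 -0.  ] xy [ 0.5193 -0.0172] t 25.2
False
```

The depth varies by 1.8 mm, so the chamfer is catching, deeper toward +x and -y. Feeling that way.

```bash
python3 - <<'E'
import rig
from h import *
c=np.array([.519,-.0152])+[.0013,-.0013]
print(search(rig,c,.066,[(0,1),(.0008,4)],6))
E
```

```text
[0. 0.] depth 12.3 [ 1.  -1.7  4.7] [-0.12 -0.19 -0.04] xy [ 0.5203 -0.0166] t 26.0
True
```

It dropped 12.3 mm, which is the 11 mm ledge plus about 1 mm of give. This is its pot. I'll release, retreat and check.

```bash
python3 - <<'E'
import rig
from h import *
s=rig.observe();p=s["position"];print(s["force"])
rig.line_to([p[0],p[1],p[2]+.0006],speed=.02)
rig.command_gripper(.045);rig.line_to([p[0],p[1],.16],speed=.12)
print(rig.observe()["clock"])
rig.goto([.30,-.40,.22],down(0));print(rig.observe()["clock"])
t=rig.camera("top");q=rig.camera("side")
x0=proj(t,[.5203,-.0166,.07]).astype(int);y0=proj(q,[.5203,-.0166,.07]).astype(int)
out=np.zeros((400,800,3),np.uint8)
out[:,:400]=cv2.resize(t["color"][x0[1]-40:x0[1]+40,x0[0]-40:x0[0]+40],None,fx=5,fy=5,interpolation=cv2.INTER_CUBIC)
out[:,400:]=cv2.resize(q["color"][y0[1]-25:y0[1]+25,y0[0]-25:y0[0]+25],None,fx=8,fy=8,interpolation=cv2.INTER_CUBIC)
cv2.imwrite("pics/end.png",out)
E
```

```text
[ 0.95326512 -1.67576221  4.72439524]
27.5167
29.15
```

View pics/end.png

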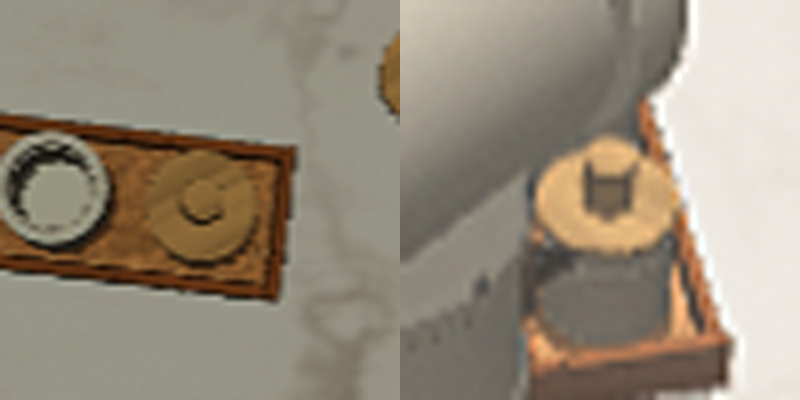

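The lid sits centred and apparently level on the narrow pot, at crop (203,205) in the top view and (605,190) in the side view. A light touch on the knob top will confirm its height.

```bash
python3 - <<'E'
import rig
from h import *
x,y=.5203,-.0166
rig.command_gripper(0,20);rig.goto([x,y,.16],down(0));rig.line_to([x,y,.095],speed=.15)
r=rig.line_to([x,y,.08],speed=.02,f_stop=2.5);s=rig.observe()
print(r,"knob top %.4f (expect .101)"%(s["position"][2]+.0142),s["force"],s["clock"])
rig.line_to([x,y,.16],speed=.15)
rig.goto([.30,-.40,.22],down(0));rig.dwell(.5)
t=rig.camera("top");H=cv2.cvtColor(t["color"],cv2.COLOR_BGR2HSV)[160:235,345:415]
m=((H[...,0]<25)&(H[...,1]>75)&(H[...,2]>60)).astype(np.uint8);n,l,st,ce=cv2.connectedComponentsWithStats(m)
print([ray(t,ce[i]+[345,160],.02).round(4) for i in range(1,n) if st[i,4]>80],rig.observe()["clock"])
E
```

```text
True knob top 0.0990 (expect .101) [-0.70678752  0.44789613  8.40647144] 32.5083
[array([ 0.5981, -0.1547,  0.02  ]), array([ 0.5918, -0.239 ,  0.02  ])] 35.3417
```

The knob top reads 99 mm under 8 N, with about 1 mm of that being cork give, so the lid is fully down. The other two lids have not moved.

```bash
python3 -c "
from rig import *
print(hand_in())"
```

```text
the job is handed in; nothing more can be done
None
```

The front lid turned out to belong to the narrow pot, the first one tried; it went in at a light touch, was checked level and fully down on the ledge, and the job was handed in at about 35 s with the other two lids unmoved.

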